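# Lid the dowel pot and hold it over the scale

### The arm

A 6-joint arm with a two-finger parallel gripper is mounted at the origin on a cart in front of the work surface, level with it; the furniture and walls round the work are solid. World frame = base frame: x ahead of the robot, y to its left, z up, the work surface at z = 0. Lengths are in m, angles in rad, forces in N, time in s.
With the tool pointing down it reaches from about 0.35 to 1 m from the base axis. Payload 7.1 kg.
Tool frame: the origin (TCP) lies midway between the tips of the shut fingers; the grasp point (between the pads) lies 19 mm behind it (arm.hold_point_z is the distance from the TCP to the grasp point, in m); z points along the fingers, y is the direction in which the jaws open and shut (so a half turn about z gives the same grasp; the last joint's range is limited). The gripper opens to 85 mm and grips with 20 to 120 N. Pads are 22 mm wide; open, the fingers measure 114 mm over their backs; the gripper's body (76 mm by 85 mm) begins 54 mm behind the grasp point. The pads swing forward as they close: fully open they stand 13 mm farther back than shut.
Start: joints at [1.197, 0.423, 1.63, -0, 1.089, -0.019], TCP at [0.217, 0.586, 0.231] pointing down, gripper open.
Joint ranges: [-3, 3], [-0.9, 2.11], [0.09, 2.58], [-1.31, 4.45], [0.11, 2.69], [-2.54, 2.54]. Speed limits (rad/s): [2.39, 2.39, 3.01, 3.14, 3.14, 3.14].

### API

Orientations are given as a 3x3 rotation matrix whose columns are the frame's x, y, z axes.
In Python, from rig import get_obs, cams, order, arm gives the robot as it stands.
- The arm moves only by the tool step_arm, never from a script. Its argument "targets" is a list of rows, each an object with "dp": the shift along the world's x, y, z in mm, a list of three; "turn": the turn about the world's z in rad. In form: [{"dp": [tx, ty, tz], "turn": turn}, ...]. A call has 1 to 12 rows; each row shifts and turns the commanded pose from where the row before left it; what a row does not reach is not made up. A row lasts 1/12 s, in which the tool goes at most 41.7 mm and 7.16 degrees, less where a joint would pass 70% of its speed; a pose out of reach is approached as far as the arm can. A call with a gripper value outside its range is refused whole. "claw" is the closure, from 0 (fully open) to 1 (shut), set as the call begins (left out, the last holds). The fingers move at their own pace and stop on an object; "force" is the grip in N (left out, the last holds). Time passes only in rows, so rows that do not move let the fingers close. It gives the time, the measured TCP pose, the force and the opening at its end, in the units of the state.
- get_obs(): the state, without advancing time (a new reading comes with each control period).
- cams.camera(name): name is "scene" or "top" or "wrist"; returns a dict with "color" (420x560x3 uint8, red, green, blue), "camera_matrix" (3x3 intrinsics, pixels), "dist_coeffs" ([k1, k2, p1, p2, k3] as OpenCV has them; the pictures are not rectified), "R" (3x3) and "t" (3): a world point X has camera coordinates R X + t; the wrist camera has in their place "hand_eye" (4x4, takes a point from camera to tool coordinates, whose origin is the TCP and whose axes are the flange's). Camera axes: x right, y down, z forward; pixel columns grow to the right and rows downward; lengths in m; the calibration is good to about 2 mm. A picture is of the moment at which its call begins: read the wrist's pose just before it. There is no depth.
- order.finish_job(): hands the job in, once; it reports no verdict.
The state is a dict: "clock": time; "joints": joint angles; "joint_velocities": joint speeds; "effort": joint torques, N m; "ee_pos": TCP position; "tool_rot": TCP orientation; "force": force on the tool from outside, world axes, zero at the start; "moment": the same for the moment, N m; "width": opening from 0.0 (shut) to 1.0 (fully open).
Only numpy, scipy, OpenCV 4.12 (cv2) and the standard library are available. Lean on these libraries where they do the work, as an engineer would, in place of code of your own. Each camera call takes 0.05 s, during which the arm holds its last target. There are 200 camera calls.

### The job

Put the loose lid on the blue pot of dowels, seated level on its rim, and let go of it while the pot is still standing on the table. Then grip the pot by its body, lift the lidded pot higher than the row of tools in the middle, carry it across to the bench scale, and finish still holding it there: still and upright, inside the red ring as seen from above, about 15 mm above the pan. The scale is zeroing, so nothing may ever touch it, and everything else on the table must stay where it is.

Things in the scene. Friction and masses are not known exactly. Their poses are not given: they have to be found in the camera images.
- pot: loose round blue open pot, straight walls, 56 mm outside diameter, 70 mm high, bore 50 mm, part-filled with wooden dowels that are fixed and stay below 55 mm; about 0.22 kg, standing on the table. Origin: centre of its underside; z up. With the lid on, the knob top is 91 mm above the underside; the wall can be gripped from above across the 56 mm, a finger either side of the lid
- lid: loose round aluminium lid, black knob, on the table plug down; about 0.06 kg. Origin: centre of its lower face; z up. Upward from it: plug 45 mm diameter, 0 to 8 mm; flange 56 mm diameter, 8 to 13 mm; round knob 20 mm diameter, 13 to 29 mm. Seated, the plug is in the pot, the flange on the rim: its origin is 62 mm above the pot's, on its axis. Rests by its weight, no catch
- scale: grey bench scale, fixed, 190 mm (its x) by 150 mm (its y), body top at 36 mm; green display and two keys on the side toward the robot (its -x), round steel pan 120 mm diameter. Stands on the other side of the row of tools from the pot. Origin: centre of its underside
- pan_center (a point): centre of the top face of the scale's steel pan, 50 mm above the table; a thin red ring of 76 mm inner diameter is marked round it on the pan
- push_block: bystander in the middle of the table: wooden push block 81 x 200 x 84 mm high with a bar grip, its length (its y) pointing away from the robot; origin centre of the underside
- tape_measure: bystander in the middle, nearer the robot than the push block: black tape measure with orange ribs, 58 x 98 x 64 mm high; origin centre of the underside
- parts_bin: bystander far to the left: red open bin of screws, 133 x 99 x 55 mm high; origin centre of the underside
- offcut: bystander to the left: wood offcut 60 x 120 x 30 mm high; origin centre of the underside
- tape_roll: bystander far to the right: roll of tan tape, 96 mm diameter, 25 mm high; origin centre of the underside
- screwdriver: bystander to the right: orange screwdriver, 202 mm long, 30 mm high, lying flat; origin mid-length at the underside
Not all that is in view belongs to the job. What is shaped like the pot but green is not meant. Several things have the shape of the lid; the one meant has the colours described above.

How it is judged:
On the way, in this order (a step that is already met when the one before it is completed fails the run):
1. the lid sits seated and level on the pot, let go, the pot standing on the table (horizontal distance between lid and pot below 0.005 m and z of lid in the frame of pot between 0.059 and 0.065 m and angle between the z axis of lid and the z axis of pot, either way round below 0.06 rad and height (world z) of pot below 0.004 m and angle between pot's own z axis and vertical below 0.05 rad and contact force between lid and the arm below 0.1 N and contact force between lid and the fingers below 0.1 N), for 0.2 s.
2. the lidded pot, held by its body, is lifted higher than the tools in the middle (underside above 86 mm) (horizontal distance between lid and pot below 0.005 m and z of lid in the frame of pot between 0.059 and 0.065 m and angle between the z axis of lid and the z axis of pot, either way round below 0.06 rad and height (world z) of pot above 0.086 m and contact force between the fingers and pot above 1 N), for 0.1 s.
At the end, for the whole second after the job is handed in: Ends with the fingers holding the pot still, underside 5 to 30 mm above the pan, axis within 10 mm of the pan centre, upright within 0.09 rad; lid seated (origin 59 to 65 mm above the pot's, within 5 mm of its axis, level within 0.06 rad); nothing touches the scale (horizontal distance between lid and pot below 0.005 m and z of lid in the frame of pot between 0.059 and 0.065 m and angle between the z axis of lid and the z axis of pot, either way round below 0.06 rad and z of pot in the frame of pan_center between 0.005 and 0.03 m and horizontal distance between pot and pan_center below 0.01 m and angle between pot's own z axis and vertical below 0.09 rad and linear speed of pot below 0.02 m/s and contact force between the fingers and pot above 1 N and contact force between scale and anything else below 0.1 N); the arm keeps its last pose, push and grip.
It fails at once if something touches the scale (contact force between scale and anything else above 0.3 N).
It fails at once if the pot is tipped by more than 0.5 rad (angle between pot's own z axis and vertical above 0.5 rad).
It fails at once if one of the bystanders is moved by more than 15 mm (distance of any of push_block, tape_measure, parts_bin, offcut, tape_roll, screwdriver from where it was at the start of the episode above 0.015 m).
It also fails if it takes over 70 s, if anything falls off the work surface, if the arm or the gripper's body presses on something with over 40 N, if the wrist force passes 120 N, or if a joint passes its speed limit or range.

## Working session

There is one attempt and no reset: what is moved stays moved. The work goes in short steps, Python scripts to look and compute and a tool call to move; the robot and the scene stay as the last step left them, time stands still between calls to the robot, and variables do not carry over. Pictures are saved under pics/ and viewed, about 8 in all and at most 12, crops included, and the job is handed in when it is done.

Besides the shell and the picture viewer there is one more tool, called after "Request:" in YAML: its name, and indented under it one key for each argument. step_arm: Moves the arm, as the interface text tells. Its arguments: {"type":"object","properties":{"targets":{"type":"array"},"claw":{"type":"number"},"force":{"type":"number"}},"required":["targets"]}

```bash
mkdir -p pics
cat > h.py <<'E'
import numpy as np, cv2
from rig import get_obs, cams, order, arm
def snap(name, fn=None):
    o=get_obs(); c=cams.camera(name)
    if name=="wrist":
        H=np.array(c["hand_eye"]); T=np.eye(4); T[:3,:3]=o["tool_rot"]; T[:3,3]=o["ee_pos"]
        W=T@H; R=W[:3,:3].T; c["R"]=R; c["t"]=-R@W[:3,3]
    c={k:np.array(v) for k,v in c.items() if k!="hand_eye"}
    np.savez(f"{fn or name}.npz",**c)
    if fn: cv2.imwrite(f"pics/{fn}.png",c["color"][:,:,::-1])
    return c
def ray(c,uv,z):
    p=cv2.undistortPoints(np.array([[uv]],float),c["camera_matrix"],c["dist_coeffs"])[0,0]
    R=c["R"]; C=-R.T@c["t"]; d=R.T@np.array([p[0],p[1],1]); return C+d*(z-C[2])/d[2]
def proj(c,X):
    return cv2.projectPoints(np.array(X,float).reshape(-1,3),cv2.Rodrigues(c["R"])[0],c["t"],c["camera_matrix"],c["dist_coeffs"])[0][:,0]
E
python3 - <<'E'
from h import *
a=snap("top","top1"); b=snap("scene","scene1"); print(get_obs()["width"], arm.hold_point_z)
for c in (a,b): print(-c["R"].T@c["t"])
cv2.imwrite("pics/top1b.png",cv2.resize(a["color"][:,:,::-1],(800,600),interpolation=cv2.INTER_CUBIC))
cv2.imwrite("pics/scene1b.png",cv2.resize(b["color"][:,:,::-1],(800,600),interpolation=cv2.INTER_CUBIC))
E
```

```text
1.00427228734277 0.0187
[ 0.16421054 -0.01182827  1.75970973]
[-0.33661144  0.88755673  0.7044103 ]
```

View pics/top1b.png

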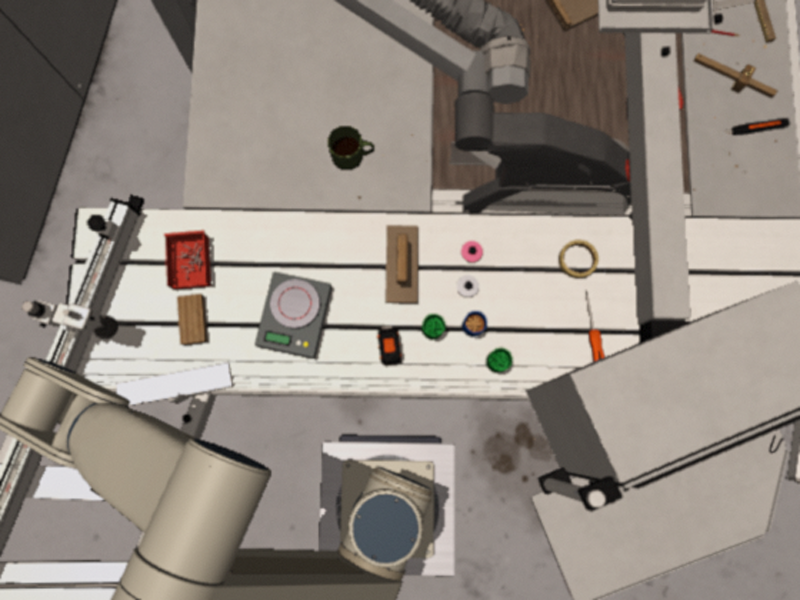

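View pics/scene1b.png

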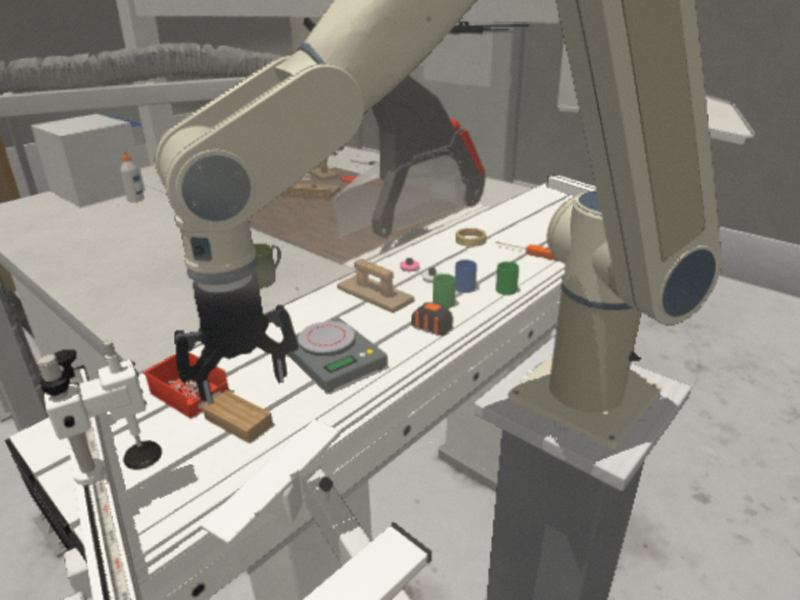

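Candidates (800-px top view): for the lid, a pink one at (472,251) and a grey one with a black knob at (468,287). For the pot, blue with dowels at (474,323), and green ones at (433,327) and (499,361). I choose the grey lid and blue pot, and check them in a crop.

Run:
```python
from h import *
c=dict(np.load("top1.npz")); im=c["color"][:,:,::-1]
A=cv2.resize(im[165:265,290:360],None,fx=6,fy=6,interpolation=cv2.INTER_CUBIC)
B=cv2.resize(im[185:255,175:235],None,fx=6,fy=6,interpolation=cv2.INTER_CUBIC)
out=np.zeros((600,800,3),np.uint8); out[:,:420]=A; out[:420,430:790]=B
cv2.imwrite("pics/crop1.png",out)
for n,uv,z in [("lid",(468,287),.02),("pot",(474,323),.07),("greenL",(433,327),.07),("greenR",(499,361),.07),("pink",(472,251),.02),("pan",(295,302),.05),("block",(402,264),.05),("tape",(390,346),.06)]:
    print(n,ray(c,np.array(uv)*.7,z).round(3))
```

```text
lid [ 0.531 -0.192  0.02 ]
pot [ 0.432 -0.201  0.07 ]
greenL [ 0.421 -0.103  0.07 ]
greenR [ 0.343 -0.26   0.07 ]
pink [ 0.623 -0.202  0.02 ]
pan [0.478 0.232 0.05 ]
block [ 0.579 -0.026  0.05 ]
tape [ 0.374 -0.001  0.06 ]
```

View pics/crop1.png

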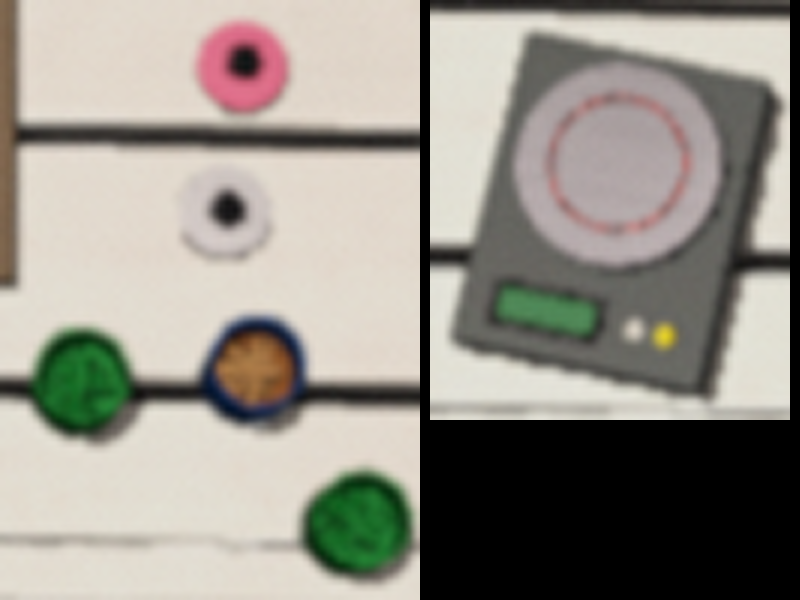

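Run:
```python
from h import *
c=dict(np.load("top1.npz"))
f=lambda x,y,u0,v0:(u0+(x+.5)/6-.5,v0+(y+.5)/6-.5)
for n,p,z in [("lidflange",f(225,212,290,165),.013),("lidknob",f(229,209,290,165),.029),("pot",f(255,368,290,165),.07),("ring",f(190,164,175,185),.05)]: print(n,ray(c,p,z).round(4))
print(np.round(get_obs()["tool_rot"],3))
```

```text
lidflange [ 0.5356 -0.1905  0.013 ]
lidknob [ 0.5341 -0.1912  0.029 ]
pot [ 0.4331 -0.2018  0.07  ]
ring [0.4766 0.2325 0.05  ]
[[-0.938  0.347 -0.001]
 [ 0.347  0.938 -0.001]
 [ 0.    -0.001 -1.   ]]
```

Request:
step_arm:
  targets:
    - {"dp": [10, -30, 5], "turn": 0}
    - {"dp": [15, -38, 5], "turn": 0}
    - {"dp": [15, -38, 5], "turn": 0}
    - {"dp": [15, -38, 5], "turn": 0}
    - {"dp": [15, -38, 0], "turn": 0}
    - {"dp": [15, -38, 0], "turn": 0}
    - {"dp": [15, -38, 0], "turn": 0}
    - {"dp": [15, -38, 0], "turn": 0}
    - {"dp": [15, -38, 0], "turn": 0}
    - {"dp": [15, -38, 0], "turn": 0}
    - {"dp": [15, -38, 0], "turn": 0}
    - {"dp": [15, -38, 0], "turn": 0}
  claw: 0

```text
clock: 1.1
ee_pos: [0.3921, 0.1361, 0.2514]
tool_rot: [[-0.938, 0.347, 0.0], [0.347, 0.938, 0.0], [-0.0, 0.0, -1.0]]
force: [1.0, 0.5, 0.0]
width: 0.999
```

Request:
step_arm:
  targets:
    - {"dp": [11, -36, 0], "turn": 0}
    - {"dp": [11, -36, 0], "turn": 0}
    - {"dp": [11, -36, 0], "turn": 0}
    - {"dp": [11, -36, 0], "turn": 0}
    - {"dp": [11, -36, 0], "turn": 0}
    - {"dp": [11, -36, 0], "turn": 0}
    - {"dp": [11, -36, 0], "turn": 0}
    - {"dp": [10, -36, 0], "turn": 0}
    - {"dp": [10, -36, 0], "turn": 0}
    - {"dp": [0, 0, 0], "turn": 0}
    - {"dp": [0, 0, 0], "turn": 0}
    - {"dp": [0, 0, 0], "turn": 0}

```text
clock: 2.1
ee_pos: [0.4884, -0.1857, 0.2507]
tool_rot: [[-0.937, 0.348, -0.001], [0.348, 0.937, 0.001], [0.002, 0.0, -1.0]]
force: [0.3, 0.2, 0.1]
width: 0.998
```

Run:
```python
from h import *
c=snap("wrist","w1"); cv2.imwrite("pics/w1b.png",cv2.resize(c["color"][:,:,::-1],(800,600)))
print(proj(c,[[.534,-.191,.029],[.433,-.202,.07]])/.7)
print(get_obs()["ee_pos"],get_obs()["joints"])
```

```text
[[417.46431811 308.33050939]
 [344.17340839 183.5834689 ]]
[ 0.48842282 -0.18513178  0.25089757] [-3.85222263e-01  2.48974234e-01  1.83672337e+00  2.58879436e-04
  1.05729834e+00 -1.60155917e+00]
```

View pics/w1b.png

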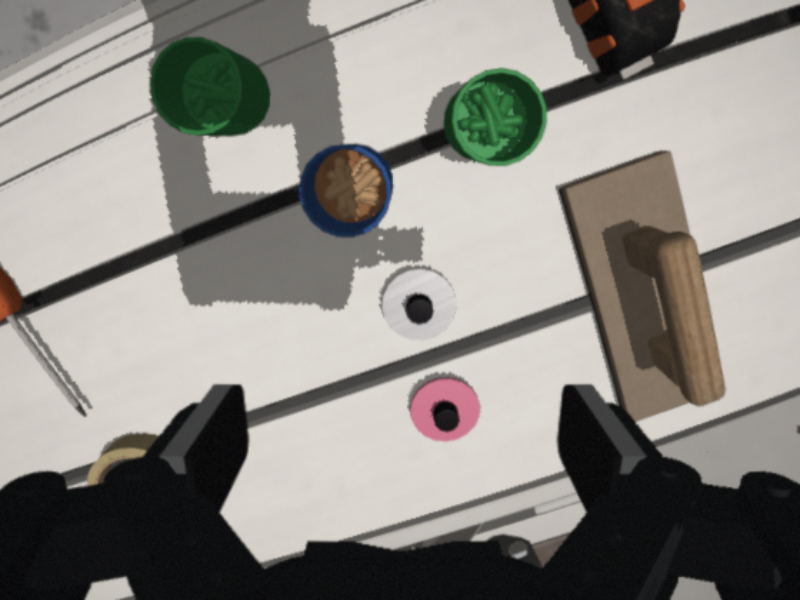

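Run:
```python
from h import *
c=dict(np.load("w1.npz")); im=c["color"][:,:,::-1]
out=np.zeros((560,800,3),np.uint8)
th=np.linspace(0,2*np.pi,120)
def circ(x,y,r,z): return np.c_[x+r*np.cos(th),y+r*np.sin(th),0*th+z]
for i,(u0,v0,K) in enumerate([(205,95,[(.4331,-.2018,.028,.07),(.4331,-.2018,.025,.07)]),(258,178,[(.5345,-.191,.028,.013),(.5345,-.191,.01,.029)])]):
    A=cv2.resize(im[v0:v0+70,u0:u0+78],None,fx=5,fy=8 if 0 else 5,interpolation=cv2.INTER_CUBIC)
    for k in K:
        p=(proj(c,circ(*k))-[u0,v0]+.5)*5-.5
        cv2.polylines(A,[p.round().astype(int)],True,(0,255,255),1)
    out[:350,i*400:i*400+390]=A
cv2.imwrite("pics/crop2.png",out[:350])
```

```text
(no output)
```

View pics/crop2.png

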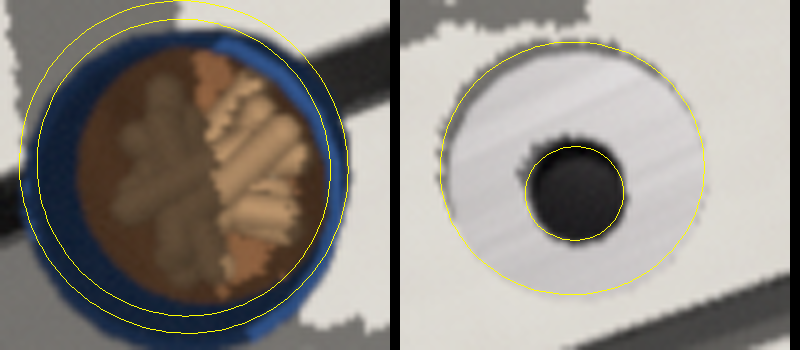

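```bash
cat > fit.py <<'E'
from h import *
from scipy.optimize import minimize
th=np.linspace(0,2*np.pi,120)
def circ(x,y,r,z): return np.c_[x+r*np.cos(th),y+r*np.sin(th),0*th+z]
def fitpot(c,p0,S=6,base=0):
    im=c["color"].astype(int); m=((im[...,2]>im[...,0]*1.25+8)&(im[...,2]>im[...,1]*1.15+4)).astype(np.uint8)
    c0=proj(c,[[*p0,base+.07]])[0]; yy,xx=np.indices(m.shape); m[(xx-c0[0])**2+(yy-c0[1])**2>50**2]=0
    m=cv2.morphologyEx(m,cv2.MORPH_OPEN,np.ones((2,2),np.uint8))
    pts=cv2.findNonZero(m); h=cv2.convexHull(pts)
    S=6; M=np.zeros((420*S,560*S),np.uint8)
    big=cv2.resize(m*255,None,fx=S,fy=S,interpolation=cv2.INTER_LINEAR)>127
    h=cv2.convexHull(cv2.findNonZero(big.astype(np.uint8))); M=cv2.fillConvexPoly(M,h,1)
    def cost(p):
        q=np.vstack([proj(c,circ(p[0],p[1],.028,base+z)) for z in (0,.07)])
        q=cv2.convexHull((((q+.5)*S-.5)).astype(np.float32)); D=cv2.fillConvexPoly(np.zeros_like(M),(q*16).round().astype(int),1,shift=4)
        return float((D!=M).sum())/M.sum()
    r=minimize(cost,p0,method="Nelder-Mead",options=dict(initial_simplex=[[p0[0]-.004,p0[1]-.004],[p0[0]+.006,p0[1]],[p0[0],p0[1]+.006]],xatol=1e-4,fatol=1e-4,maxiter=80))
    return r.x,r.fun,len(pts)
E
python3 - <<'E'
from fit import *
for n in ("w1","top1"):
    c=dict(np.load(n+".npz")); print(n,fitpot(c,[.4331,-.2018]), -c["R"].T@c["t"])
print(ray(c:=dict(np.load("w1.npz")),(205+35,95+35),.07)-ray(c,(205+35,95+40),.07))
E
```

```text
w1 (array([ 0.43834327, -0.20313889]), np.float64(0.04534696117212517), 1301) [ 0.42161161 -0.16083097  0.39348023]
top1 (array([ 0.43155672, -0.21021925]), np.float64(0.3913671141908474), 40) [ 0.16421054 -0.01182827  1.75970973]
[-0.00392621  0.00157592  0.        ]
```

Wrist view: the aluminium lid with black knob is at (419,303) and fits (0.5345,-0.191). The blue pot at (347,189) fits (0.438,-0.203). Going for the lid.

Request:
step_arm:
  targets:
    - {"dp": [23, -2.5, 0], "turn": 0}
    - {"dp": [23, -3, -20], "turn": 0}
    - {"dp": [0, 0, -35], "turn": 0}
    - {"dp": [0, 0, -35], "turn": 0}
    - {"dp": [0, 0, -35], "turn": 0}
    - {"dp": [0, 0, -30], "turn": 0}
    - {"dp": [0, 0, -25], "turn": 0}
    - {"dp": [0, 0, -20], "turn": 0}
    - {"dp": [0, 0, -18], "turn": 0}
    - {"dp": [0, 0, -12], "turn": 0}
    - {"dp": [0, 0, 0], "turn": 0}
    - {"dp": [0, 0, 0], "turn": 0}

```text
clock: 3.15
ee_pos: [0.5349, -0.1905, 0.0213]
tool_rot: [[-0.938, 0.346, -0.001], [0.346, 0.938, 0.0], [0.001, 0.0, -1.0]]
force: [0.3, 0.2, -0.4]
width: 1.0
```

Request:
step_arm:
  targets:
    - {"dp": [0, 0, -4.5], "turn": 0}
    - {"dp": [0, 0, 0], "turn": 0}
    - {"dp": [0, 0, 0], "turn": 0}
    - {"dp": [0, 0, 0], "turn": 0}
    - {"dp": [0, 0, 0], "turn": 0}
    - {"dp": [0, 0, 0], "turn": 0}
    - {"dp": [0, 0, 0], "turn": 0}
    - {"dp": [0, 0, 0], "turn": 0}
    - {"dp": [0, 0, 0], "turn": 0}
    - {"dp": [0, 0, 0], "turn": 0}
  claw: 1
  force: 25

```text
clock: 3.98
ee_pos: [0.5353, -0.1916, 0.0174]
tool_rot: [[-0.938, 0.348, 0.001], [0.348, 0.938, -0.0], [-0.001, -0.0, -1.0]]
force: [-1.7, 0.4, 5.6]
width: 0.218
```

Request:
step_arm:
  targets:
    - {"dp": [0, 0, 15], "turn": 0}
    - {"dp": [0, 0, 30], "turn": 0}
    - {"dp": [0, 0, 35], "turn": 0}
    - {"dp": [0, 0, 35], "turn": 0}
    - {"dp": [0, 0, 25], "turn": -0.1}
    - {"dp": [0, 0, 0], "turn": -0.12}
    - {"dp": [0, 0, 0], "turn": -0.12}
    - {"dp": [0, 0, 0], "turn": -0.12}
    - {"dp": [0, 0, 0], "turn": -0.12}
    - {"dp": [0, 0, 0], "turn": -0.12}
    - {"dp": [0, 0, 0], "turn": -0.12}
    - {"dp": [0, 0, 0], "turn": -0.12}

```text
clock: 4.98
ee_pos: [0.5348, -0.1914, 0.1567]
tool_rot: [[-0.267, 0.964, -0.0], [0.964, 0.267, 0.0], [0.0, -0.0, -1.0]]
force: [0.2, -0.5, -0.1]
width: 0.217
```

Request:
step_arm:
  targets:
    - {"dp": [0, 0, 0], "turn": -0.12}
    - {"dp": [-10, -2, 0], "turn": -0.12}
    - {"dp": [-20, -2, 0], "turn": -0.12}
    - {"dp": [-20, -2, 0], "turn": -0.1}
    - {"dp": [0, 0, 0], "turn": 0}
    - {"dp": [0, 0, 0], "turn": 0}
    - {"dp": [0, 0, 0], "turn": 0}

```text
clock: 5.57
ee_pos: [0.4857, -0.1977, 0.1571]
tool_rot: [[0.182, 0.983, 0.001], [0.983, -0.182, -0.0], [-0.0, 0.001, -1.0]]
force: [0.7, 0.6, 0.2]
width: 0.218
```

Run:
```python
from fit import *
c=snap("wrist","w2"); o=get_obs(); print(np.round(o["ee_pos"],4),np.round(o["tool_rot"],3))
print(fitpot(c,[.4383,-.2031]), proj(c,[[.4383,-.2031,.07]])/.7)
im=cv2.resize(c["color"][:,:,::-1],(800,600)).copy()
for k in [(.438,-.203,.028,.07)]:
    cv2.polylines(im,[(proj(c,circ(*k))/.7).round().astype(int)],True,(0,255,255),1)
e=o["ee_pos"]; 
for r,z in ((.028,-.0044),(.010,.0116)):
    cv2.polylines(im,[(proj(c,circ(e[0],e[1],r,e[2]+z))/.7).round().astype(int)],True,(0,0,255),1)
cv2.imwrite("pics/w2b.png",im)
```

```text
[ 0.486  -0.1977  0.1571] [[ 0.182  0.983  0.001]
 [ 0.983 -0.182 -0.   ]
 [-0.     0.001 -1.   ]]
(array([ 0.43816369, -0.20403964]), np.float64(0.31768149637635623), 2863) [[301.63214447 333.49677223]]
```

View pics/w2b.png

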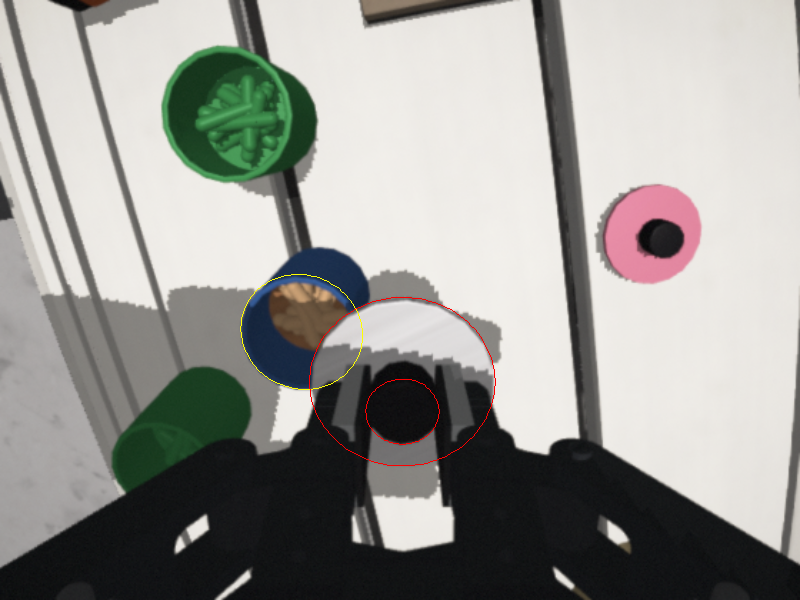

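Request:
step_arm:
  targets:
    - {"dp": [-16, -2, 0], "turn": 0}
    - {"dp": [-16, -2, 0], "turn": 0}
    - {"dp": [-16, -1, 0], "turn": 0}
    - {"dp": [0, 0, -25], "turn": 0}
    - {"dp": [0, 0, -20], "turn": 0}
    - {"dp": [0, 0, -12], "turn": 0}
    - {"dp": [0, 0, 0], "turn": 0}
    - {"dp": [0, 0, 0], "turn": 0}
    - {"dp": [0, 0, 0], "turn": 0}

```text
clock: 6.37
ee_pos: [0.438, -0.2027, 0.1004]
tool_rot: [[0.182, 0.983, 0.001], [0.983, -0.182, -0.0], [-0.0, 0.001, -1.0]]
force: [0.5, 0.2, -1.0]
width: 0.216
```

Run:
```python
from fit import *
c=snap("wrist","w3"); o=get_obs(); e=o["ee_pos"]; print(np.round(e,4))
c2=snap("scene","s3")
out=np.zeros((600,800,3),np.uint8)
def draw(c,u0,v0,w,h,K,s):
    A=cv2.resize(c["color"][v0:v0+h,u0:u0+w,::-1],None,fx=s,fy=s,interpolation=cv2.INTER_CUBIC)
    for k,col in K: cv2.polylines(A,[((proj(c,circ(*k))-[u0,v0]+.5)*s-.5).round().astype(int)],True,col,1)
    return A
K=[((.438,-.203,.028,.07),(0,255,255)),((.438,-.203,.028,0),(0,255,255)),((e[0],e[1],.028,e[2]-.0044),(0,0,255))]
p=proj(c,[e])[0].astype(int); u,v=p[0]-65,min(p[1]-90,420-150)
out[:600,:520]=draw(c,u,v,130,150,K,4)
p=proj(c2,[e])[0].astype(int); out[:440,530:800]=draw(c2,p[0]-22,p[1]-30,45,70,K,6)[:440,:270]
cv2.imwrite("pics/c3.png",out)
```

```text
[ 0.4381 -0.2027  0.1006]Traceback (most recent call last):
  File "<stdin>", line 12, in <module>
ValueError: could not broadcast input array from shape (420,270,3) into shape (440,270,3)
```

```bash
cat > view.py <<'E'
from fit import *
def draw(c,u0,v0,w,h,K,s):
    A=cv2.resize(np.ascontiguousarray(c["color"][v0:v0+h,u0:u0+w,::-1]),None,fx=s,fy=s,interpolation=cv2.INTER_CUBIC)
    for k,col in K: cv2.polylines(A,[((proj(c,circ(*k))-[u0,v0]+.5)*s-.5).round().astype(int)],True,col,1)
    return A
def pair(c,c2,e,K,fn):
    out=np.zeros((600,800,3),np.uint8)
    p=proj(c,[e])[0].astype(int); A=draw(c,p[0]-65,min(p[1]-90,270),130,150,K,4); out[:A.shape[0],:A.shape[1]]=A
    p=proj(c2,[e])[0].astype(int); A=draw(c2,p[0]-22,p[1]-30,45,70,K,6); out[:A.shape[0],530:530+A.shape[1]]=A
    cv2.imwrite(fn,out)
E
python3 - <<'E'
from view import *
c=dict(np.load("w3.npz"));c2=dict(np.load("s3.npz")); e=get_obs()["ee_pos"]
K=[((.438,-.203,.028,.07),(0,255,255)),((.438,-.203,.028,0),(0,255,255)),((e[0],e[1],.028,e[2]-.0044),(0,0,255))]
pair(c,c2,e,K,"pics/c3.png")
E
```

```text
(no output)
```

View pics/c3.png

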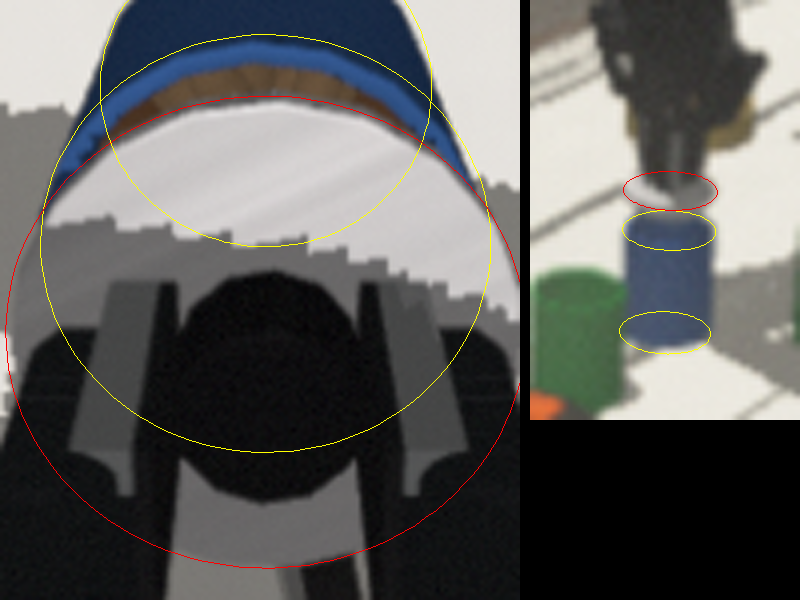

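The rim (top edge at (262,40)) and the lid flange (top at (265,100)) both match the predicted circles to within 1 mm, so I'm lowering.

Request:
step_arm:
  targets:
    - {"dp": [0, 0, -5], "turn": 0}
    - {"dp": [0, 0, -4], "turn": 0}
    - {"dp": [0, 0, -3], "turn": 0}
    - {"dp": [0, 0, -3], "turn": 0}
    - {"dp": [0, 0, -2], "turn": 0}
    - {"dp": [0, 0, -2], "turn": 0}
    - {"dp": [0, 0, 0], "turn": 0}
    - {"dp": [0, 0, 0], "turn": 0}
    - {"dp": [0, 0, 0], "turn": 0}

```text
clock: 7.22
ee_pos: [0.4372, -0.2025, 0.0809]
tool_rot: [[0.183, 0.983, 0.0], [0.983, -0.183, -0.0], [-0.0, 0.0, -1.0]]
force: [-0.9, 0.2, -1.0]
width: 0.22
```

Request:
step_arm:
  targets:
    - {"dp": [0, 0, -1], "turn": 0}
    - {"dp": [0, 0, -0.7], "turn": 0}
    - {"dp": [0, 0, 0], "turn": 0}
    - {"dp": [0, 0, 0], "turn": 0}
    - {"dp": [0, 0, 0], "turn": 0}

```text
clock: 7.63
ee_pos: [0.4373, -0.2025, 0.0794]
tool_rot: [[0.183, 0.983, 0.0], [0.983, -0.183, -0.0], [-0.0, 0.0, -1.0]]
force: [-1.6, 0.7, 5.0]
width: 0.218
```

Request:
step_arm:
  targets:
    - {"dp": [0, 0, 0], "turn": 0}
    - {"dp": [0, 0, 0], "turn": 0}
    - {"dp": [0, 0, 0], "turn": 0}
    - {"dp": [0, 0, 0], "turn": 0}
    - {"dp": [0, 0, 0], "turn": 0}
    - {"dp": [0, 0, 0], "turn": 0}
    - {"dp": [0, 0, 0], "turn": 0}
    - {"dp": [0, 0, 0], "turn": 0}
    - {"dp": [0, 0, 0], "turn": 0}
    - {"dp": [0, 0, 0], "turn": 0}
    - {"dp": [0, 0, 0], "turn": 0}
    - {"dp": [0, 0, 0], "turn": 0}
  claw: 0

```text
clock: 8.63
ee_pos: [0.4371, -0.2024, 0.0791]
tool_rot: [[0.183, 0.983, 0.0], [0.983, -0.183, -0.0], [-0.0, 0.0, -1.0]]
force: [0.4, -1.1, 0.1]
width: 0.997
```

Run:
```python
from view import *
c=snap("wrist","w4");c2=snap("scene","s4"); e=get_obs()["ee_pos"]
print(e,get_obs()["force"])
K=[((.438,-.203,.028,.075),(0,0,255)),((.438,-.203,.028,0),(0,255,255)),((.438,-.203,.01,.091),(0,0,255))]
pair(c,c2,e,K,"pics/c4.png")
```

```text
[ 0.43708563 -0.20243631  0.07910431] [-0.07182021 -0.3898121  -1.27483331]
```

View pics/c4.png

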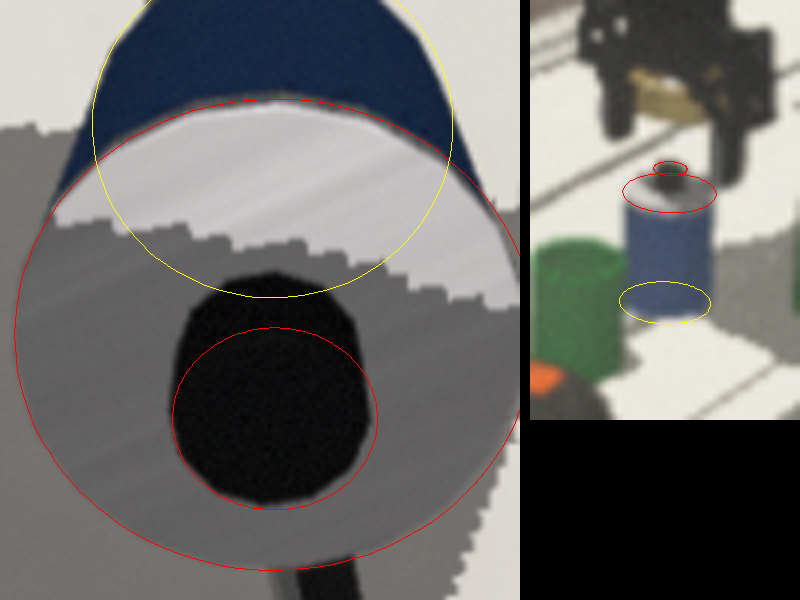

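The lid is seated level: its flange matches the predicted circle and the knob is centred at about (272,415). Now I'll grip the pot body.

Request:
step_arm:
  targets:
    - {"dp": [0, 0, -10], "turn": 0}
    - {"dp": [0, 0, -15], "turn": 0}
    - {"dp": [0, 0, -15], "turn": 0}
    - {"dp": [0, 0, -10], "turn": 0}
    - {"dp": [0, 0, -4], "turn": 0}
    - {"dp": [0, 0, 0], "turn": 0}
    - {"dp": [0, 0, 0], "turn": 0}

```text
clock: 9.32
ee_pos: [0.4371, -0.2024, 0.025]
tool_rot: [[0.183, 0.983, -0.0], [0.983, -0.183, 0.0], [0.0, -0.0, -1.0]]
force: [0.6, -0.5, -0.5]
width: 0.995
```

Request:
step_arm:
  targets:
    - {"dp": [0, 0, 0], "turn": 0}
    - {"dp": [0, 0, 0], "turn": 0}
    - {"dp": [0, 0, 0], "turn": 0}
    - {"dp": [0, 0, 0], "turn": 0}
    - {"dp": [0, 0, 0], "turn": 0}
    - {"dp": [0, 0, 0], "turn": 0}
    - {"dp": [0, 0, 0], "turn": 0}
    - {"dp": [0, 0, 0], "turn": 0}
  claw: 1
  force: 40

```text
clock: 9.98
ee_pos: [0.4374, -0.2026, 0.026]
tool_rot: [[0.183, 0.983, 0.001], [0.983, -0.183, -0.001], [-0.0, 0.001, -1.0]]
force: [-1.1, 1.5, 5.2]
width: 0.657
```

Request:
step_arm:
  targets:
    - {"dp": [0, 0, 3], "turn": 0}
    - {"dp": [0, 0, 8], "turn": 0}
    - {"dp": [0, 0, 13], "turn": 0}
    - {"dp": [0, 0, 18], "turn": 0}
    - {"dp": [0, 0, 20], "turn": 0}
    - {"dp": [0, 0, 20], "turn": 0}
    - {"dp": [0, 0, 18], "turn": 0}
    - {"dp": [0, 0, 15], "turn": 0}
    - {"dp": [0, 0, 10], "turn": 0}
    - {"dp": [0, 0, 5], "turn": 0}
    - {"dp": [0, 0, 0], "turn": 0}
    - {"dp": [0, 0, 0], "turn": 0}

```text
clock: 10.98
ee_pos: [0.4368, -0.2023, 0.1549]
tool_rot: [[0.183, 0.983, -0.0], [0.983, -0.183, 0.0], [0.0, -0.0, -1.0]]
force: [-0.3, 0.5, -3.2]
width: 0.654
```

Run:
```python
from view import *
c=snap("wrist","w5");c2=snap("scene","s5"); o=get_obs(); e=o["ee_pos"]
print(e,o["force"],o["joints"],o["width"])
b=e[2]-.0255
K=[((e[0],e[1],.028,b+.075),(0,0,255)),((e[0],e[1],.028,b),(0,255,255)),((e[0],e[1],.01,b+.091),(0,0,255))]
pair(c,c2,e,K,"pics/c5.png")
```

```text
[ 0.43646336 -0.20210194  0.15427029] [ 0.8275545   0.01134245 -3.62132331] [-4.58391972e-01  3.30403701e-01  1.99885135e+00 -2.40292640e-07
  8.14097492e-01 -2.74450705e-01] 0.6570130338165877
```

View pics/c5.png

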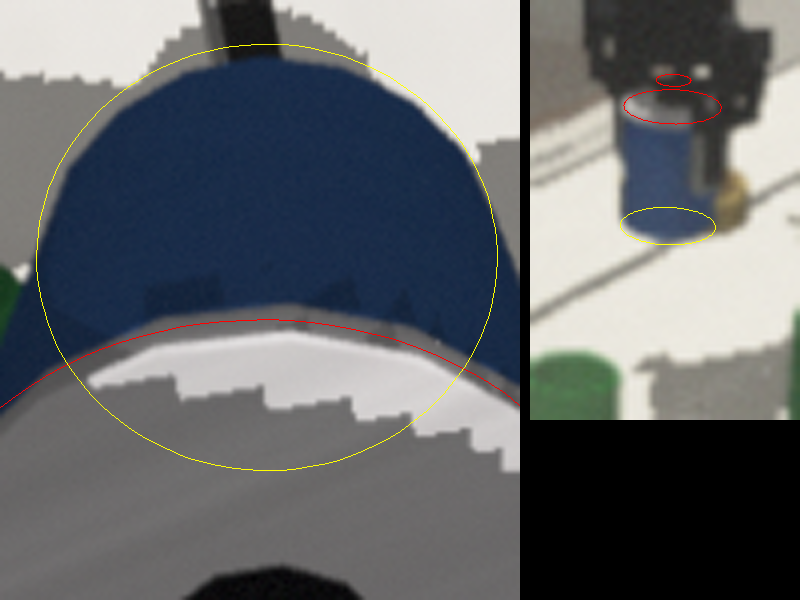

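Request:
step_arm:
  targets:
    - {"dp": [0, 4, 0], "turn": 0}
    - {"dp": [0, 8, 0], "turn": 0}
    - {"dp": [1, 12, 0], "turn": 0}
    - {"dp": [2, 16, 0], "turn": 0}
    - {"dp": [2, 20, 0], "turn": 0}
    - {"dp": [2, 22, 0], "turn": 0}
    - {"dp": [2, 22, 0], "turn": 0}
    - {"dp": [2, 22, 0], "turn": 0}
    - {"dp": [2, 22, 0], "turn": 0}
    - {"dp": [2, 22, 0], "turn": 0}
    - {"dp": [2, 22, 0], "turn": 0}
    - {"dp": [2, 22, 0], "turn": 0}

```text
clock: 12.08
ee_pos: [0.4555, 0.0137, 0.1549]
tool_rot: [[0.182, 0.983, -0.001], [0.983, -0.182, 0.0], [0.0, -0.001, -1.0]]
force: [0.4, -0.1, -3.7]
width: 0.653
```

Request:
step_arm:
  targets:
    - {"dp": [2, 22, 0], "turn": 0}
    - {"dp": [2, 22, 0], "turn": 0}
    - {"dp": [2, 22, 0], "turn": 0}
    - {"dp": [2, 22, 0], "turn": 0}
    - {"dp": [2, 22, 0], "turn": 0}
    - {"dp": [2, 20, 0], "turn": 0}
    - {"dp": [1, 18, 0], "turn": 0}
    - {"dp": [1, 14, 0], "turn": 0}
    - {"dp": [1, 10, 0], "turn": 0}
    - {"dp": [0, 6, 0], "turn": 0}
    - {"dp": [0, 0, 0], "turn": 0}
    - {"dp": [0, 0, 0], "turn": 0}

```text
clock: 13.08
ee_pos: [0.4706, 0.1895, 0.1549]
tool_rot: [[0.182, 0.983, -0.001], [0.983, -0.182, -0.0], [-0.0, -0.001, -1.0]]
force: [0.3, -0.5, -3.1]
width: 0.654
```

Run:
```python
from view import *
c=snap("wrist","w6");c2=snap("scene","s6"); o=get_obs(); e=o["ee_pos"]
print(e,o["force"],o["width"])
K=[((.4766,.2325,.038,.05),(0,255,0)),((.4766,.2325,.06,.05),(0,255,0)),((e[0],e[1],.028,e[2]-.0255),(0,255,255)),((e[0],e[1],.028,e[2]-.0255+.075),(0,0,255))]
out=np.zeros((600,800,3),np.uint8)
A=draw(c,120,120,400,300,K,1.999) if 0 else draw(c,180,140,260,280,K,2); out[:560,:520]=A
p=proj(c2,[e])[0].astype(int);A=draw(c2,p[0]-45,p[1]-40,67,100,K,4); out[:400,530:530+268]=A
cv2.imwrite("pics/c6.png",out)
```

```text
[0.47076479 0.18894545 0.15499854] [-0.04531871  0.22045268 -3.51836062] 0.6611687294946393
```

View pics/c6.png

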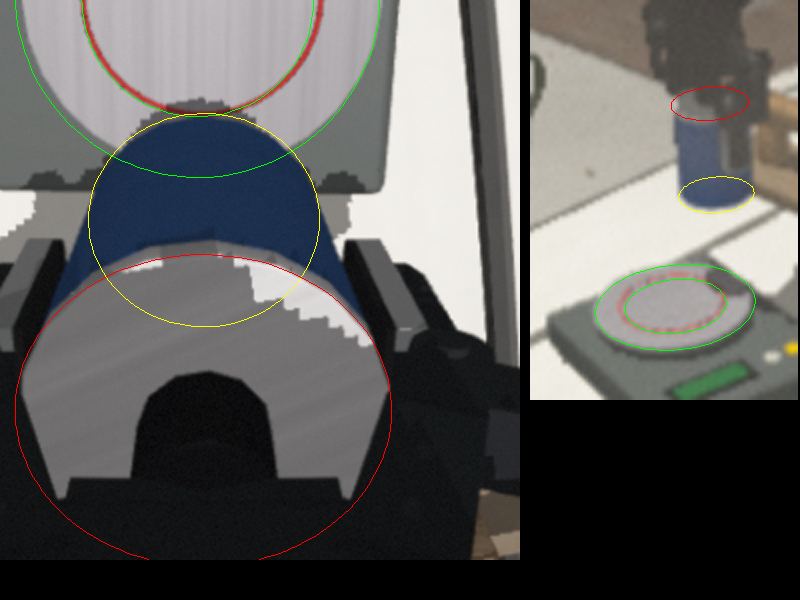

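The lidded pot is held level at (205,220). The pan ring fits a centre near (0.478,0.233), within about 1.5 mm of the top view.

Request:
step_arm:
  targets:
    - {"dp": [1, 6, 0], "turn": 0}
    - {"dp": [2, 12, 0], "turn": 0}
    - {"dp": [2, 13, 0], "turn": 0}
    - {"dp": [1, 8, 0], "turn": 0}
    - {"dp": [1, 4, 0], "turn": 0}
    - {"dp": [0, 0, -8], "turn": 0}
    - {"dp": [0, 0, -14], "turn": 0}
    - {"dp": [0, 0, -14], "turn": 0}
    - {"dp": [0, 0, -8], "turn": 0}
    - {"dp": [0, 0, -4], "turn": 0}
    - {"dp": [0, 0, 0], "turn": 0}
    - {"dp": [0, 0, 0], "turn": 0}

```text
clock: 14.18
ee_pos: [0.4782, 0.2325, 0.1071]
tool_rot: [[0.183, 0.983, -0.0], [0.983, -0.183, -0.0], [-0.0, -0.0, -1.0]]
force: [-0.4, 0.3, -3.5]
width: 0.657
```

Run:
```python
from view import *
c=snap("wrist","w7");c2=snap("scene","s7");snap("top","t7"); o=get_obs(); e=o["ee_pos"]
print(e,o["force"],o["width"])
K=[((.478,.2335,.038,.05),(0,255,0)),((.478,.2335,.06,.05),(0,255,0)),((e[0],e[1],.028,e[2]-.0255),(0,255,255)),((e[0],e[1],.028,e[2]-.0255+.075),(0,0,255))]
out=np.zeros((600,800,3),np.uint8)
out[:560,:520]=draw(c,180,140,260,280,K,2)
p=proj(c2,[e])[0].astype(int);A=draw(c2,p[0]-33,p[1]-40,67,100,K,4); out[:400,530:530+268]=A
cv2.imwrite("pics/c7.png",out)
```

```text
[0.478607   0.23276364 0.10778329] [-0.02884363  0.59532285 -3.28543586] 0.6568555140220036
```

View pics/c7.png

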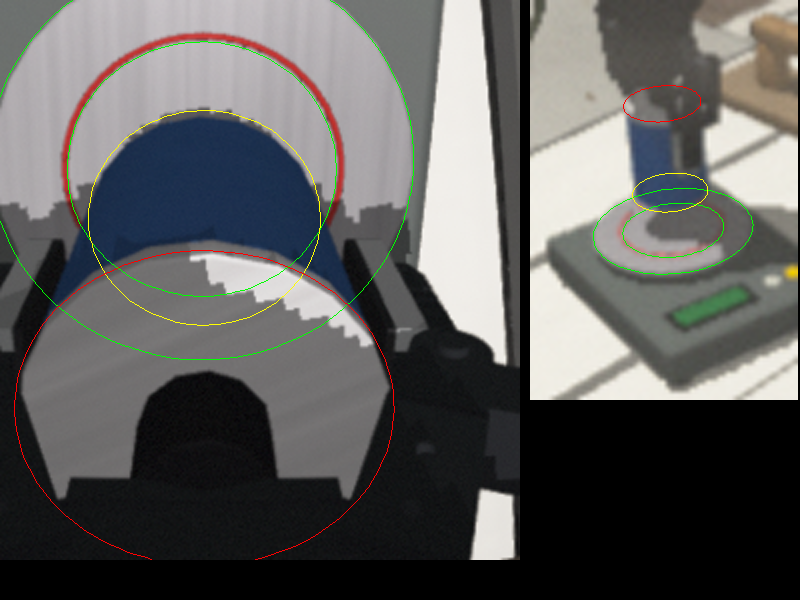

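The ring (left edge at 64, right at 343, top at 36) is centred on the pot axis within about 1 mm. I'll lower the last 16 mm.

Request:
step_arm:
  targets:
    - {"dp": [0, 0, -4], "turn": 0}
    - {"dp": [0, 0, -5], "turn": 0}
    - {"dp": [0, 0, -4], "turn": 0}
    - {"dp": [0, 0, -2], "turn": 0}
    - {"dp": [0, 0, 0], "turn": 0}
    - {"dp": [0, 0, 0], "turn": 0}
    - {"dp": [0, 0, 0], "turn": 0}
    - {"dp": [0, 0, 0], "turn": 0}
    - {"dp": [0, 0, 0], "turn": 0}
    - {"dp": [0, 0, 0], "turn": 0}

```text
clock: 15.17
ee_pos: [0.4782, 0.2326, 0.0923]
tool_rot: [[0.183, 0.983, 0.0], [0.983, -0.183, 0.0], [0.0, 0.0, -1.0]]
force: [0.6, -0.2, -2.6]
width: 0.658
```

Run:
```python
from view import *
c=snap("wrist","w8");c2=snap("scene","s8"); o=get_obs(); e=o["ee_pos"]
print(e,o["force"],o["width"],np.abs(o["joint_velocities"]).max())
K=[((.478,.2335,.038,.05),(0,255,0)),((e[0],e[1],.028,e[2]-.0255),(0,255,255)),((e[0],e[1],.028,e[2]-.0255+.075),(0,0,255))]
out=np.zeros((600,800,3),np.uint8)
out[:560,:520]=draw(c,180,140,260,280,K,2)
p=proj(c2,[e])[0].astype(int);A=draw(c2,p[0]-22,p[1]-30,45,70,K,6); out[:420,530:800]=A
cv2.imwrite("pics/c8.png",out)
```

```text
[0.47817333 0.23260335 0.09223704] [-0.17441006 -0.01412638 -2.88212126] 0.65561396270133 0.002929538905698516
```

View pics/c8.png

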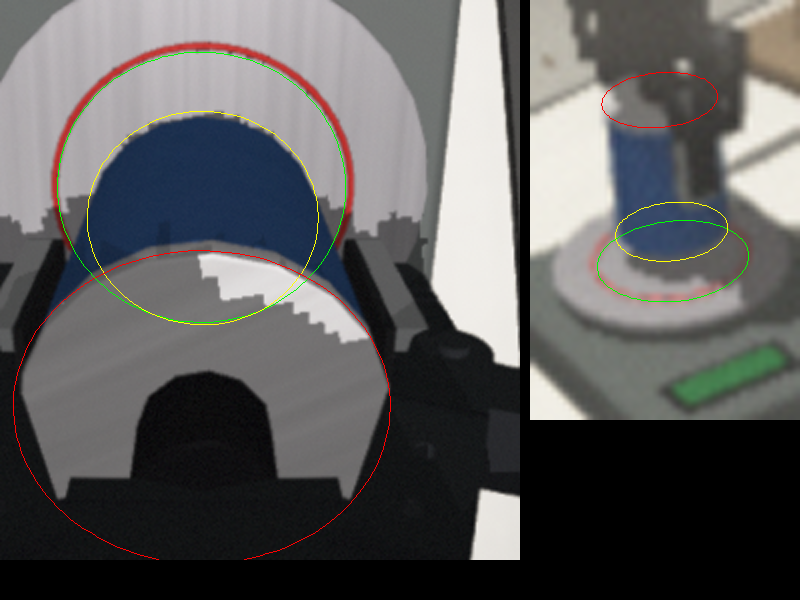

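```bash
python3 -c "
from rig import order; print(order.finish_job())"
```

```text
the job is handed in; nothing more can be done
None
```

I put the aluminium lid with the black knob on the blue pot and released it there. Then I gripped the pot by its body, lifted its underside to about 129 mm, carried it over the tools and handed in while holding it over the scale. The job was handed in at about 15 s of the 70 s; the hand-in gives no verdict.

**Last checks:**
- **Height:** the underside was about 17 mm above the pan, worked out from the tool height.
- **Centring:** the pot's axis was within about 1–2 mm of the ring centre in the wrist view.
- **Lid:** its flange looked level and seated.
- **Holding:** the gripper opening matched the 56 mm pot at 40 N, and the joints were still.
- **Scale:** I saw no sign of contact. The tool force was 2.9 N against an expected pot-and-lid weight of about 2.7 N.

**Disagreements:**
- **Pot position:** my first top-view reading was about 5 mm off the wrist-camera fit, so I used the wrist fit. Both the automatic top-view fit and the fit in the second wrist picture were poor and I did not rely on them.
- **Pan centre:** the top and wrist views differed by about 1.5 mm.
- **Pot base:** it sat up to 2 mm off its predicted outline in the lift picture.

I did not re-measure the bystanders at the end, though the path kept clear of them.

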